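Fill the serving tub and lift it on its cam lever

ROBOT

A 6-joint arm with a two-finger parallel gripper is mounted at the origin on the work surface. World frame = base frame: x ahead of the robot, y to its left, z up, the work surface at z = 0. Lengths are in m, angles in degrees, forces in N, time in s.
With the tool pointing down it reaches from about 0.3 to 0.75 m from the base axis. Payload 8.5 kg.
Tool frame: the origin (TCP) lies between the finger pads; the fingertips stand 17 mm ahead of it and the grasp point (between the pads) lies 2 mm behind it; z points along the fingers, y is the direction in which the jaws open and shut (so a half turn about z gives the same grasp; the last joint's range is limited). The gripper opens to 85 mm and grips with 20 to 120 N. Pads are 22 mm wide; open, the fingers measure 114 mm over their backs; the gripper's body (76 mm by 85 mm) begins 54 mm behind the grasp point. The pads swing forward as they close: fully open they stand 13 mm farther back than shut.
Start: joints at [-87.049, 21.807, 74.336, -0, 83.858, -12.336], TCP at [0.145, -0.531, 0.248] pointing down, gripper open.
Joint ranges: [-178.18, 178.18], [-50.72, 133.34], [12.68, 142.11], [-81.47, 261.47], [9.98, 163.14], [-165.26, 165.26]. Speed limits (degrees/s): [136.94, 136.94, 180, 180, 180, 180].

INTERFACE

Orientations are given as a 3x3 rotation matrix whose columns are the frame's x, y, z axes.
In Python, from rig import readout, eyes, env gives the robot as it stands.
- The arm moves only by the tool arm_command, never from a script. Its argument "rows" is text: rows parted by semicolons, each of 7 numbers parted by spaces: the closure, from 0 (fully open) to 1 (shut), then the shift along the tool's x, y, z in mm, then the turn, a rotation vector about the tool's x, y, z in degrees. In form: grip dx dy dz rx ry rz; .... A call has 1 to 5 rows; each row shifts and turns the commanded pose from where the row before left it, along the tool's axes as they then stand; what a row does not reach is not made up. A row lasts 1/12 s, in which the tool goes at most 41.7 mm and 7.16 degrees, less where a joint would pass 70% of its speed; a pose out of reach is approached as far as the arm can. A call with a gripper value outside its range is refused whole. The fingers move at their own pace and stop on an object; "squeeze" is the grip in N (left out, the last holds). Time passes only in rows, so rows that do not move let the fingers close. It gives the time, the measured TCP pose, the force and the opening at its end, in the units of the state.
- readout.observe(): the state, without advancing time (a new reading comes with each control period).
- eyes.get_image(name): name is "scene" or "top"; returns the picture (400x640x3 uint8, red, green, blue); there is no depth.
- eyes.camera_model(name): a dict with "mtx" (3x3 intrinsics, pixels), "k1" (the pictures are not rectified: a ray, as slopes to the right and down, at radius r is drawn at 1 + k1 r^2 times it, then the intrinsics apply), "view" (4x4, takes a point from world to camera coordinates). Camera axes: x right, y up, looking along -z (the intrinsics and any distortion apply to the point x, -y, -z); pixel columns grow to the right and rows downward; lengths in m; the calibration is good to about 2 mm. A picture is of the moment at which its call begins. camera_model takes no time and is no camera call.
- env.close_job(): hands the job in, once; it reports no verdict.
The state is a dict: "time_s": time; "q": joint angles; "qvel": joint speeds; "joint_efforts": joint torques, N m; "position": TCP position; "tool_rot": TCP orientation; "ft_force": force on the tool from outside, world axes, zero at the start; "wrist_torque": the same for the moment, N m; "grip_width": finger opening in m.
Only numpy, scipy, OpenCV 4.12 (cv2) and the standard library are available. Lean on these libraries where they do the work, as an engineer would, in place of code of your own. Each camera call takes 0.05 s, during which the arm holds its last target. There are 200 camera calls.

TASK

Pick up the wooden snack tray by its upright grip and tip it so that all four bites slide off into the white tub in the plywood stand, while the tub is still lowered, then set the empty tray flat back on the table and let go of it. Then swing the stand's cam lever up with the gripper's fingers until it stands upright and the tub is at its highest, and hold it there: finish while still holding the lever, as it falls back by itself. Leave the cup, the carton and the jar where they are.

Things in the scene. Friction and masses are not known exactly. Their poses are not given: they have to be found in the camera images.
- tray: low light-wood tray, 200 mm long (x), 110 mm wide (y), 0.22 kg, flat on the table; origin: centre of underside, z up. Floor 4 mm, slippery (bites slide when it tips 16 to 25 degrees); walls 26 mm high, 6 mm thick; no wall at its -x end (pouring lip). Upright grip block at its +x end, 14 mm thick (x), 50 mm wide (y), 76 mm high, centred 93 mm from the origin. Bites start 65 to 165 mm from the block
- tray_grip (a point): where to pinch the tray's grip block across its 14 mm thickness (fingers closing along the tray's x): 93 mm from the tray's origin towards +x, 58 mm above its underside, 18 mm below the block's top; axes as the tray's
- tray_lip (a point): middle of the tray's open lip, on its upper floor surface, 100 mm from the tray's origin towards its -x; axes as the tray's
- bite0: glazed brown snack bite, a rounded block 32 x 27 x 22 mm, 22 g, slippery; origin at the centre of its underside when flat. Four alike lie flat on the tray at the start
- bite1: glazed brown snack bite, a rounded block 32 x 27 x 22 mm, 22 g, slippery; origin at the centre of its underside when flat. Four alike lie flat on the tray at the start
- bite2: glazed brown snack bite, a rounded block 32 x 27 x 22 mm, 22 g, slippery; origin at the centre of its underside when flat. Four alike lie flat on the tray at the start
- bite3: glazed brown snack bite, a rounded block 32 x 27 x 22 mm, 22 g, slippery; origin at the centre of its underside when flat. Four alike lie flat on the tray at the start
- tub_in (a point): centre of the inner floor of the white tub, 142 mm square and 65 mm deep inside, walls 4 mm, that slides straight up and down in a plywood stand fixed to the table (housing 170 mm square, 100 mm high). Rim 120 mm above the table when lowered, 22 mm higher when fully lifted. Axes are the stand's: x, y along the sides, z up; a steel tab on its -y rim rides on the cam
- tub_rim (a point): centre of the tub's mouth, level with its rim, 65 mm above tub_in; axes the stand's
- lever_hinge (a point): centre of the cam lever's axle, at the rod, 65 mm above the table, 135 mm to the -y side of the tub's centre; the axle runs along the stand's y. The lever swings in the stand's x-z plane; this frame's z runs along the rod to the handle, its y is the axle
- lever_knob (a point): centre of the black handle on the lever's end, a short cylinder 28 mm across and 34 mm long lying along the axle direction (the stand's y) with flat ends, to pinch between its flat ends or push; it sits on the end of the lever's 12 mm steel rod, 150 mm from the axle; free space on both sides. This frame's z runs along the rod away from the axle
- cam_lever (a joint): lever angle, rad. 0 = lowered: rod leans 1.2 rad from vertical to the stand's -x (robot's side). Grows as the handle swings up towards the stand's +x; at 1.2 the rod is upright and the tub highest; beyond that the tub sinks again, stop at 1.7. A spring and the tub's weight pull it back to 0 (0.3 to 0.45 N m, some 2 to 3 N at the handle): it falls back when let go
- cup: white plastic cup, 68 mm across, 85 mm high, a bystander; origin at the centre of its underside
- carton: small snack carton 50 x 80 x 75 mm high, a bystander; origin at the centre of its underside
- jar: closed jar, 64 mm across, 90 mm high, a bystander; origin at the centre of its underside
Not all that is in view belongs to the job. Leave any black, pink or purple look-alike of the bite2 alone.

How it is judged (in metres and radians):
On the way, in this order (a step that is already met when the one before it is completed fails the run):
1. the tray is tipped and all four bites are in the tub, the lever still down (below 0.3 rad) (x of bite0 in the frame of tub_in between -0.072 and 0.072 m and y of bite0 in the frame of tub_in between -0.072 and 0.072 m and z of bite0 in the frame of tub_in between -0.006 and 0.062 m and x of bite1 in the frame of tub_in between -0.072 and 0.072 m and y of bite1 in the frame of tub_in between -0.072 and 0.072 m and z of bite1 in the frame of tub_in between -0.006 and 0.062 m and x of bite2 in the frame of tub_in between -0.072 and 0.072 m and y of bite2 in the frame of tub_in between -0.072 and 0.072 m and z of bite2 in the frame of tub_in between -0.006 and 0.062 m and x of bite3 in the frame of tub_in between -0.072 and 0.072 m and y of bite3 in the frame of tub_in between -0.072 and 0.072 m and z of bite3 in the frame of tub_in between -0.006 and 0.062 m and value of joint cam_lever below 0.3 rad and angle between tray's own z axis and vertical above 0.2 rad), for 0.1 s.
2. the empty tray is flat on the table and let go, the lever still down (x of bite0 in the frame of tub_in between -0.072 and 0.072 m and y of bite0 in the frame of tub_in between -0.072 and 0.072 m and z of bite0 in the frame of tub_in between -0.006 and 0.062 m and x of bite1 in the frame of tub_in between -0.072 and 0.072 m and y of bite1 in the frame of tub_in between -0.072 and 0.072 m and z of bite1 in the frame of tub_in between -0.006 and 0.062 m and x of bite2 in the frame of tub_in between -0.072 and 0.072 m and y of bite2 in the frame of tub_in between -0.072 and 0.072 m and z of bite2 in the frame of tub_in between -0.006 and 0.062 m and x of bite3 in the frame of tub_in between -0.072 and 0.072 m and y of bite3 in the frame of tub_in between -0.072 and 0.072 m and z of bite3 in the frame of tub_in between -0.006 and 0.062 m and value of joint cam_lever below 0.3 rad and angle between tray's own z axis and vertical below 0.1 rad and height (world z) of tray below 0.008 m and contact force between tray and the fingers below 0.1 N), for 0.2 s.
At the end, for the whole second after the job is handed in: The fingers hold the cam lever still within 0.17 rad of upright (joint 1.03 to 1.37, contact over 1 N, the tray not propping it), all four bites lie in the tub, and the tray stands flat on the table (within 0.1 rad and 8 mm), not touched by the fingers (value of joint cam_lever between 1.03 and 1.37 rad and velocity of joint cam_lever between -0.1 and 0.1 rad/s and contact force between cam_lever and the fingers above 1 N and contact force between cam_lever and tray below 0.1 N and x of bite0 in the frame of tub_in between -0.072 and 0.072 m and y of bite0 in the frame of tub_in between -0.072 and 0.072 m and z of bite0 in the frame of tub_in between -0.006 and 0.062 m and x of bite1 in the frame of tub_in between -0.072 and 0.072 m and y of bite1 in the frame of tub_in between -0.072 and 0.072 m and z of bite1 in the frame of tub_in between -0.006 and 0.062 m and x of bite2 in the frame of tub_in between -0.072 and 0.072 m and y of bite2 in the frame of tub_in between -0.072 and 0.072 m and z of bite2 in the frame of tub_in between -0.006 and 0.062 m and x of bite3 in the frame of tub_in between -0.072 and 0.072 m and y of bite3 in the frame of tub_in between -0.072 and 0.072 m and z of bite3 in the frame of tub_in between -0.006 and 0.062 m and angle between tray's own z axis and vertical below 0.1 rad and height (world z) of tray below 0.008 m and contact force between tray and the fingers below 0.1 N); the arm keeps its last pose, push and grip.
It fails at once if the cup is moved by more than 30 mm or tipped (distance of cup from where it was at the start of the episode above 0.03 m or angle between cup's own z axis and vertical above 0.3 rad).
It fails at once if the carton is moved by more than 30 mm or tipped (distance of carton from where it was at the start of the episode above 0.03 m or angle between carton's own z axis and vertical above 0.3 rad).
It fails at once if the jar is moved by more than 30 mm or tipped (distance of jar from where it was at the start of the episode above 0.03 m or angle between jar's own z axis and vertical above 0.3 rad).
It also fails if it takes over 64 s, if anything falls off the work surface, if the arm or the gripper's body presses on something with over 40 N, if the wrist force passes 120 N, or if a joint passes its speed limit or range.

## Working session

There is one attempt and no reset: what is moved stays moved. The work goes in short steps, Python scripts to look and compute and a tool call to move; the robot and the scene stay as the last step left them, time stands still between calls to the robot, and variables do not carry over. Pictures are saved under pics/ and viewed, about 8 in all and at most 12, crops included, and the job is handed in when it is done.

Besides the shell and the picture viewer there is one more tool, called as name(argument=value, ...) on one line, values as JSON. arm_command: Moves the arm, as the interface text tells. Its arguments: {"type":"object","properties":{"rows":{"type":"string"},"squeeze":{"type":"number"}},"required":["rows"]}

```bash
ls; mkdir -p pics
python3 - <<'E'
from rig import readout, eyes
import cv2
for n in("scene","top"):
    im=eyes.get_image(n); cv2.imwrite(f"pics/{n}0.png",im[:,:,::-1]); m=eyes.camera_model(n); print(n,m)
print(readout.observe())
E
```

```text
pics
scene {'mtx': array([[409.68707779,   0.        , 319.72061068],
       [  0.        , 409.68707779, 198.23282876],
       [  0.        ,   0.        ,   1.        ]]), 'k1': -0.0020336455167242196, 'view': array([[-0.74792435,  0.66351401, -0.01892977,  0.37117406],
       [-0.35733514, -0.37843365,  0.85387328,  0.12772601],
       [ 0.55939321,  0.64539688,  0.52013661, -1.25714749],
       [ 0.        ,  0.        ,  0.        ,  1.        ]])}
top {'mtx': array([[515.43976925,   0.        , 322.78392018],
       [  0.        , 515.43976925, 197.80318339],
       [  0.        ,   0.        ,   1.        ]]), 'k1': 0.030883080140223812, 'view': array([[-0.0281781 , -0.99955131, -0.01015783,  0.06077477],
       [ 0.99456669, -0.02905347,  0.09996494, -0.5802727 ],
       [-0.10021521, -0.00728582,  0.99493911, -1.20818646],
       [ 0.        ,  0.        ,  0.        ,  1.        ]])}
{'time_s': 0.1, 'q': array([-8.70507989e+01,  2.18384197e+01,  7.43805917e+01,  1.25556295e-03,
        8.38569856e+01, -1.23353517e+01]), 'qvel': array([ 0.17198   ,  0.00458801, -0.09603436, -0.00682833,  0.00733994,
        0.04111779]), 'joint_efforts': array([ 2.90193013e-03, -4.49219906e+01, -2.31657743e+01, -1.75260070e-04,
        3.72440438e-03, -8.59069530e-06]), 'position': array([ 0.14498136, -0.53029766,  0.24776035]), 'tool_rot': array([[ 9.64629154e-01,  2.63610686e-01, -4.64848084e-05],
       [ 2.63610514e-01, -9.64628291e-01,  1.32576087e-03],
       [ 3.04644173e-04, -1.29112147e-03, -9.99999120e-01]]), 'ft_force': array([-0.51888105, -0.37029722, -0.34895782]), 'wrist_torque': array([ 0.06743672,  0.03373375, -0.0018982 ]), 'grip_width': 0.08532279204197}
```

View pics/top0.png

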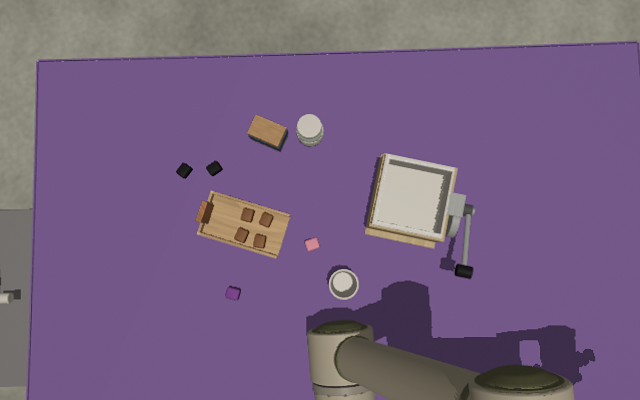

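View pics/scene0.png

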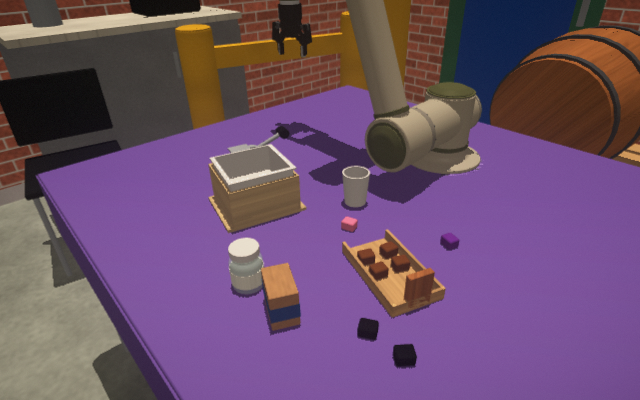

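Top view: the tray is at about (245,224), with its red-brown grip block at (205,212) and four brown bites at (247,214), (266,219), (242,235) and (260,241). The stand is at (412,197). The lever hinge is near (468,208) and the knob at (464,271). The jar is at (310,128), the carton at (268,132) and the cup at (343,284). The look-alikes are black at (184,170) and (214,168), pink at (312,244) and purple at (233,293). The bites meant are the four brown ones on the tray.

```bash
cat > h.py <<'E'
import numpy as np, cv2
from rig import readout, eyes
def ray(cam,u,v):
    m=eyes.camera_model(cam); K=m["mtx"]; V=m["view"]
    d=np.array([(u-K[0,2])/K[0,0],(v-K[1,2])/K[1,1]]); s=d.copy()
    for _ in range(10): s=d/(1+m["k1"]*(s@s))
    R=V[:3,:3]; return -R.T@V[:3,3], R.T@np.array([s[0],-s[1],-1])
def onz(cam,u,v,z):
    o,d=ray(cam,u,v); return o+d*(z-o[2])/d[2]
def proj(cam,p):
    m=eyes.camera_model(cam); c=m["view"]@np.append(p,1); s=np.array([c[0],-c[1]])/-c[2]
    s=s*(1+m["k1"]*(s@s)); return m["mtx"][:2,:2]@s+m["mtx"][:2,2]
def snap(cam,name):
    im=eyes.get_image(cam)[:,:,::-1].copy(); cv2.imwrite(f"pics/{name}.png",im); return im
def crop(im,name,x0,x1,y0,y1,f): cv2.imwrite(f"pics/{name}.png",cv2.resize(im[y0:y1,x0:x1],None,fx=f,fy=f,interpolation=cv2.INTER_CUBIC))
E
python3 - <<'E'
from h import *
im=cv2.imread("pics/top0.png"); h=cv2.cvtColor(im,cv2.COLOR_BGR2HSV)
for x,y in [(230,222),(205,212),(247,214),(464,271),(310,128),(410,200),(405,240),(100,200),(466,240),(456,200)]: print((x,y),h[y,x])
H,S,V=cv2.split(h)
def blobs(m,roi,amin=30):
    mm=np.zeros_like(m); x0,x1,y0,y1=roi; mm[y0:y1,x0:x1]=m[y0:y1,x0:x1]
    for c in cv2.findContours(mm,cv2.RETR_EXTERNAL,cv2.CHAIN_APPROX_NONE)[0]:
        if cv2.contourArea(c)>amin: r=cv2.minAreaRect(c); print(cv2.contourArea(c),np.round(r[0],1),np.round(r[1],1),round(r[2],1),np.round(cv2.boxPoints(r)).astype(int).tolist())
notp=(((H<110)|(H>150))*255).astype(np.uint8)
print("tray");blobs(notp,(185,300,182,265))
print("brown/dark");blobs(((V<115)&(H<20)).astype(np.uint8)*255,(190,300,185,262),20)
print("white tub");blobs(((S<40)&(V>110)).astype(np.uint8)*255,(355,480,140,260))
print("knob");blobs((V<30).astype(np.uint8)*255,(445,480,255,285),20)
a=cv2.resize(im[180:265,185:300],None,fx=4.5,fy=4.5,interpolation=cv2.INTER_CUBIC); b=cv2.resize(im[145:290,360:490],None,fx=2.64,fy=2.64,interpolation=cv2.INTER_CUBIC)
b=cv2.copyMakeBorder(b,0,max(0,a.shape[0]-b.shape[0]),0,0,cv2.BORDER_CONSTANT)[:a.shape[0]]
a=np.hstack([a[:, :455],b[:,:340]]);cv2.imwrite("pics/c1.png",a);print(a.shape)
E
```

```text
(230, 222) [ 17 102 180]
(205, 212) [ 13 150  75]
(247, 214) [ 13 142 126]
(464, 271) [150   6  41]
(310, 128) [ 20  23 196]
(410, 200) [ 21  21 198]
(405, 240) [ 19  85 181]
(100, 200) [137  93 137]
(466, 240) [ 26  13 142]
(456, 200) [ 26  11 158]
tray
3967.5 [241.  223.4] [89.9 47.3] 17.0 [[191, 233], [205, 188], [291, 214], [277, 259]]
brown/dark
148.0 [207.1 213. ] [ 7.4 39.8] 17.5 [[198, 231], [210, 193], [217, 195], [205, 233]]
white tub
159.0 [466.6 236.5] [ 4.6 45.3] 4.8 [[462, 259], [466, 214], [471, 214], [467, 259]]
5507.5 [421.2 197.1] [87.4 72.8] 11.5 [[371, 224], [386, 153], [471, 170], [457, 242]]
knob
79.0 [462.8 270.9] [16.1 11.2] 11.3 [[454, 275], [456, 264], [472, 267], [470, 278]]
(382, 795, 3)
```

View pics/c1.png

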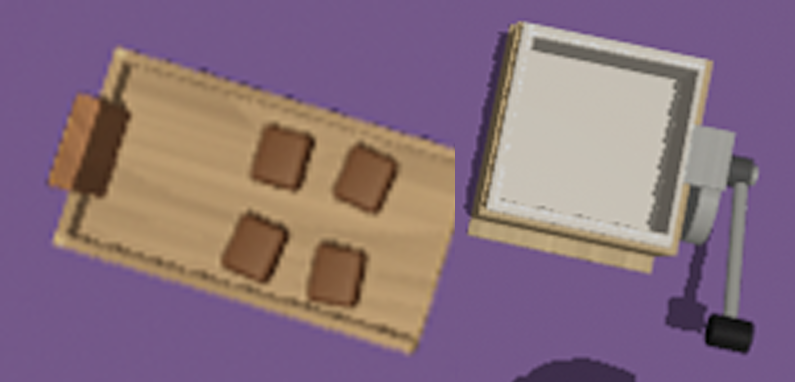

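Run:
```python
from h import *
np.set_printoptions(precision=4,suppress=True)
L=lambda u,v,z:onz("top",185+u/4.5,180+v/4.5,z); R=lambda u,v,z:onz("top",360+(u-455)/2.64,145+v/2.64,z)
c=[L(118,47,.026),L(53,243,.026),L(411,353,.026)]
print("tray corners",c, np.linalg.norm(c[0]-c[1]),np.linalg.norm(c[1]-c[2]))
print("centre",(c[0]+c[2])/2); x=c[1]-c[2]; yw=np.degrees(np.arctan2(x[1],x[0]));
y=c[0]-c[1]; print("yaw x",yw,"from y",np.degrees(np.arctan2(y[1],y[0])))
g=[L(80,93,.076),L(50,187,.076),L(75,195,.076),L(104,103,.076)];print("grip top",g,np.mean(g,0), np.linalg.norm(g[0]-g[1]))
t=[R(517,23,.12),R(712,62,.12),R(676,252,.12),R(485,212,.12)]
print("tub",t,np.mean(t,0),[np.linalg.norm(t[i]-t[(i+1)%4]) for i in range(4)],[np.degrees(np.arctan2(*(t[(i+1)%4]-t[i])[[1,0]])) for i in range(4)])
print("knob",R(730,334,.119),"hinge",R(741,170,.065))
for b in [(283,157),(366,179),(255,247),(337,275)]: print(L(*b,.022+.004))
for n,u,v,z in [("cup",343,280,.085),("jar",310,126,.09),("carton",268,132,.075)]: print(n,onz("top",u,v,z))
```

```text
tray corners [array([0.6078, 0.3127, 0.026 ]), array([0.5039, 0.3479, 0.026 ]), array([0.4403, 0.1587, 0.026 ])] 0.10966679000078257 0.199540903716821
centre [0.5241 0.2357 0.026 ]
yaw x 71.4170080781371 from y -18.696561076357455
grip top [array([0.5785, 0.3211, 0.076 ]), array([0.5307, 0.3366, 0.076 ]), array([0.5262, 0.3239, 0.076 ]), array([0.573 , 0.3088, 0.076 ])] [0.5521 0.3226 0.076 ] 0.05030140926734605
tub [array([ 0.6679, -0.0952,  0.12  ]), array([ 0.6295, -0.2579,  0.12  ]), array([ 0.4708, -0.2194,  0.12  ]), array([ 0.5085, -0.0621,  0.12  ])] [ 0.5691 -0.1587  0.12  ] [np.float64(0.16709913281476738), np.float64(0.1632888812561262), np.float64(0.16175576128090416), np.float64(0.16280466173870822)] [np.float64(-103.2863138302828), np.float64(166.3887852577378), np.float64(76.52185905678546), np.float64(-11.73117873178594)]
knob [ 0.4021 -0.2604  0.119 ] hinge [ 0.5414 -0.2921  0.065 ]
[0.5461 0.2251 0.026 ]
[0.5331 0.181  0.026 ]
[0.4987 0.2406 0.026 ]
[0.4826 0.1972 0.026 ]
cup [0.3887 0.0034 0.085 ]
jar [0.7435 0.0685 0.09  ]
carton [0.7358 0.1677 0.075 ]
```

The crop shows the four brown bites on the tray with the grip block at its left end. These are the right ones; the black, pink and purple look-alikes all lie off the tray. The grip is at about (0.553, 0.323), tray yaw 71.3°. The stand centre is at about (0.569, -0.159), yaw -13°, and the hinge and knob readings agree with it.

```bash
cat >> h.py <<'E'
from scipy.spatial.transform import Rotation as Ro
def down(yaw):
    a=np.radians(yaw); c,s=np.cos(a),np.sin(a); return np.array([[-s,c,0],[c,s,0],[0,0,-1.]])
def plan(wps,start=None):
    """wps: (grip,pos,R,nrows); prints rows in calls of 5, tracking the rounding"""
    if start is None: o=readout.observe(); start=o["position"],o["tool_rot"]
    p,R=start; rows=[]
    for g,P,Q,n in wps:
        P=np.array(P,float); p0,R0=p,R; w=Ro.from_matrix(R0.T@Q).as_rotvec()
        for i in range(1,n+1):
            pt=p0+(P-p0)*i/n; Rt=R0@Ro.from_rotvec(w*i/n).as_matrix()
            d=np.round(R.T@(pt-p)*1e3*2)/2; t=np.round(np.degrees(Ro.from_matrix(R.T@Rt).as_rotvec()),1)
            if np.linalg.norm(d)>41.7 or np.linalg.norm(t)>7.16: print("FAST",np.linalg.norm(d),np.linalg.norm(t))
            p=p+R@d/1e3; R=R@Ro.from_rotvec(np.radians(t)).as_matrix()
            rows.append("%g "%g+" ".join("%g"%(x+0) for x in [*d,*t]))
    for i in range(0,len(rows),5): print("; ".join(rows[i:i+5]))
    return p,R
E
python3 - <<'E'
from h import *
plan([(0.4,(.42,-.15,.25),down(0),13),(0.4,(.553,.323,.20),down(71.3),13)])
E
```

```text
0.4 28 -22.5 0 0 0 -5.7; 0.4 30.5 -20 -0.5 0 0 -5.8; 0.4 32 -16.5 0 0 0 -5.7; 0.4 33.5 -13.5 0 0 0 -5.8; 0.4 34.5 -9.5 0 0 0 -5.7
0.4 35.5 -6.5 -0.5 0 0 -5.8; 0.4 36 -2.5 0 0 0 -5.7; 0.4 36.5 0.5 0 0 0 -5.8; 0.4 35.5 4.5 0 0 -0.1 -5.7; 0.4 35.5 8 -0.5 0 0 -5.8
0.4 34 11.5 0 0 0 -5.7; 0.4 33 15 -0.5 0 0 -5.8; 0.4 31 18 0 0 0 -5.7; 0.4 36.5 10 4 0 0 -5.5; 0.4 35 14 3.5 0 0 -5.5
0.4 34 17 4 0 0 -5.5; 0.4 32 20 4 0 0 -5.4; 0.4 30 23 3.5 0 0 -5.5; 0.4 27.5 26 4 0 0 -5.5; 0.4 25 28.5 4 0 0 -5.5
0.4 22 30.5 3.5 0 0 -5.5; 0.4 19 32.5 4 0 0 -5.5; 0.4 16 34.5 4 0 0 -5.5; 0.4 12.5 35.5 3.5 0 0 -5.4; 0.4 9.5 37 4 0 0 -5.5
0.4 5.5 37 4 0 0 -5.5
```

arm_command(rows="0.4 28 -22.5 0 0 0 -5.7; 0.4 30.5 -20 0 0 0 -5.8; 0.4 32 -16.5 0 0 0 -5.7; 0.4 33.5 -13.5 0 0 0 -5.8; 0.4 34.5 -9.5 0 0 0 -5.7")

```text
time_s: 0.52
position: [0.2513, -0.3828, 0.248]
tool_rot: [[0.716, 0.698, -0.0], [0.698, -0.716, 0.001], [0.0, -0.001, -1.0]]
ft_force: [0.8, 1.0, -0.4]
grip_width: 0.0513
```

arm_command(rows="0.4 35.5 -6.5 0 0 0 -5.8; 0.4 36 -2.5 0 0 0 -5.7; 0.4 36.5 0.5 0 0 0 -5.8; 0.4 35.5 4.5 0 0 0 -5.7; 0.4 35.5 8 0 0 0 -5.8")

```text
time_s: 0.93
position: [0.357, -0.2361, 0.2482]
tool_rot: [[0.292, 0.957, -0.0], [0.957, -0.292, 0.0], [0.0, -0.0, -1.0]]
ft_force: [-0.0, -0.7, 0.1]
grip_width: 0.0511
```

arm_command(rows="0.4 34 11.5 0 0 0 -5.7; 0.4 33 15 0 0 0 -5.8; 0.4 31 18 0 0 0 -5.7; 0.4 36.5 10 4 0 0 -5.5; 0.4 35 14 3.5 0 0 -5.5")

```text
time_s: 1.35
position: [0.4408, -0.0759, 0.2405]
tool_rot: [[-0.195, 0.981, -0.0], [0.981, 0.195, 0.0], [0.0, -0.0, -1.0]]
ft_force: [-0.2, -0.6, -0.7]
grip_width: 0.051
```

arm_command(rows="0.4 34 17 4 0 0 -5.5; 0.4 32 20 4 0 0 -5.4; 0.4 30 23 3.5 0 0 -5.5; 0.4 27.5 26 4 0 0 -5.5; 0.4 25 28.5 4 0 0 -5.5")

```text
time_s: 1.77
position: [0.4916, 0.1067, 0.221]
tool_rot: [[-0.625, 0.781, -0.0], [0.781, 0.625, -0.0], [0.0, -0.0, -1.0]]
ft_force: [1.1, -1.0, 0.8]
grip_width: 0.051
```

arm_command(rows="0.4 22 30.5 3.5 0 0 -5.5; 0.4 19 32.5 4 0 0 -5.5; 0.4 16 34.5 4 0 0 -5.5; 0.4 12.5 35.5 3.5 0 0 -5.4; 0.4 9.5 37 4 0 0 -5.5")

```text
time_s: 2.18
position: [0.5427, 0.2887, 0.2018]
tool_rot: [[-0.914, 0.406, -0.001], [0.406, 0.914, -0.0], [0.0, -0.001, -1.0]]
ft_force: [1.3, -1.2, 0.2]
grip_width: 0.0511
```

arm_command(rows="0.4 5.5 37 4 0 0 -5.5; 0.4 0 0 0 0 0 0; 0.4 0 0 0 0 0 0")

```text
time_s: 2.43
position: [0.5525, 0.3242, 0.1969]
tool_rot: [[-0.948, 0.319, -0.002], [0.319, 0.948, -0.001], [0.002, -0.001, -1.0]]
ft_force: [-0.3, -0.5, 0.5]
grip_width: 0.0513
```

arm_command(rows="0.4 0 0 30 0 0 0; 0.4 0 0 30 0 0 0; 0.4 0 0 20 0 0 0")

```text
time_s: 2.68
position: [0.552, 0.3212, 0.1162]
tool_rot: [[-0.946, 0.323, -0.002], [0.323, 0.946, -0.001], [0.002, -0.002, -1.0]]
ft_force: [0.4, -0.5, -0.3]
grip_width: 0.051
```

Run:
```python
from h import *
a=snap("top","t1");b=snap("scene","s1")
print(proj("top",[.553,.323,.076]),proj("scene",[.553,.323,.076]))
f=lambda im,x0,y0:cv2.resize(im[y0:y0+100,x0:x0+100],None,fx=4,fy=4,interpolation=cv2.INTER_CUBIC)
cv2.imwrite("pics/c2.png",np.hstack([f(a,160,160),f(b,350,220)]))
```

```text
[202.01029842 211.71134362] [419.48680993 272.69682351]
```

View pics/c2.png

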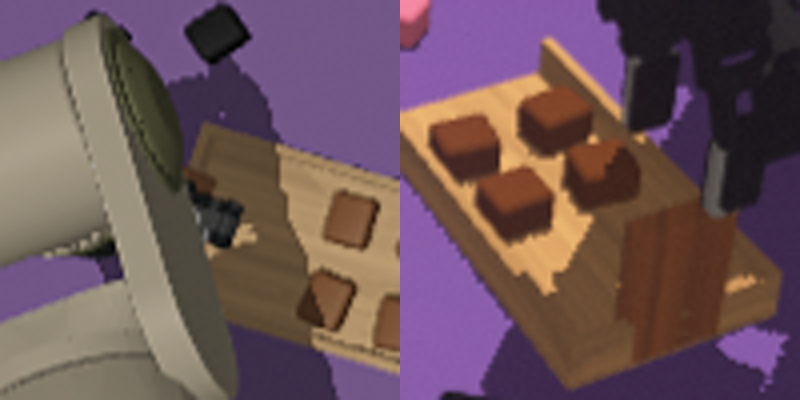

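Run:
```python
from h import *
o=readout.observe();p=o["position"];R=o["tool_rot"];print(p)
for s in(.0255,-.0255):
  for w in(-.011,.011): print((proj("scene",p+R@[w,s,.013])-[350,220])*4+[400,0])
x=np.array([.32,.947,0]);y=np.array([-.947,.32,0]);g=np.array([.553,.323,.076])
for a in(-.007,.007):
  for b in(-.025,.025): print("blk",(proj("scene",g+a*x+b*y)-[350,220])*4+[400,0])
```

```text
[0.55134136 0.32097622 0.11519608]
[696.85476588 203.84702349]
[741.95015476 188.96517099]
[627.20237408 130.67796007]
[670.4401323  117.35773578]
blk [618.93592573 216.87497235]
blk [716.93009888 185.02488995]
blk [637.41542201 237.57137994]
blk [736.5242613  204.74262817]
```

The fingers straddle the block, which is at scene crop (678,215), and they match their predicted positions. I'll go down and pinch.

arm_command(rows="0.4 0 2.5 25 0 0 0; 0.4 0 0 25 0 0 0; 0.4 0 0 9 0 0 0; 0.4 0 0 0 0 0 0")

```text
time_s: 3.12
position: [0.5533, 0.3243, 0.0586]
tool_rot: [[-0.947, 0.322, -0.003], [0.322, 0.947, -0.001], [0.002, -0.002, -1.0]]
ft_force: [-0.2, -0.5, -0.5]
grip_width: 0.0512
```

arm_command(rows="1 0 0 0 0 0 0; 1 0 0 0 0 0 0; 1 0 0 0 0 0 0; 1 0 0 0 0 0 0; 1 0 0 0 0 0 0", squeeze=110)

```text
time_s: 3.53
position: [0.5545, 0.3253, 0.0614]
tool_rot: [[-0.947, 0.321, 0.003], [0.321, 0.947, 0.001], [-0.003, 0.002, -1.0]]
ft_force: [-0.6, -0.9, 6.2]
grip_width: 0.0125
```

```bash
sed -i 's#pt=p0+(P-p0)\*i/n; Rt=R0@Ro.from_rotvec(w\*i/n)#f=(1-np.cos(np.pi*i/n))/2; pt=p0+(P-p0)*f; Rt=R0@Ro.from_rotvec(w*f)#' h.py
cat >> h.py <<'E'
ys=np.array([.225,.974,0]); tubc=np.array([.569,-.159,0])
def pour(L,th,yaw=77,h=.060):
    t,a=np.radians([th,yaw]); u=np.array([np.cos(a),np.sin(a),0]); z=np.array([0,0,1.])
    xt=np.cos(t)*u+np.sin(t)*z; zt=-np.sin(t)*u+np.cos(t)*z
    return L+.193*xt+(h-.004)*zt, np.column_stack([np.cross(xt,-zt),xt,-zt])
E
python3 - <<'E'
from h import *
o=readout.observe();p=o["position"]; print(p)
L=tubc+.028*ys
P,Q=pour(L+[0,0,.17],0); print(P)
plan([(1,p+[0,0,.165],down(71.3),10),(1,P,Q,15)],(p,down(71.3)))
E
```

```text
[0.55448367 0.32530319 0.06137865]
[0.61871555 0.05632542 0.226     ]
1 0 0 -4 0 0 0; 1 0 0 -12 0 0 0; 1 0 0 -18 0 0 0; 1 0 0 -23 0 0 0; 1 0 0 -25.5 0 0 0
1 0 0 -25.5 0 0 0; 1 0 0 -23 0 0 0; 1 0 0 -18 0 0 0; 1 0 0 -12 0 0 0; 1 0 0 -4 0 0 0
1 -1.5 -2.5 0 0 0 -0.1; 1 -5 -7.5 0 0 0 -0.1; 1 -7.5 -12.5 0 0 0 -0.3; 1 -10 -16.5 0 0 0 -0.4; 1 -12.5 -20 0 0 0 -0.5
1 -13.5 -22.5 0 0 0 -0.6; 1 -14 -24.5 0 0 0 -0.6; 1 -14 -25 0 0 0 -0.5; 1 -14 -25 0 0 0 -0.6; 1 -12.5 -23 0.5 0 0 -0.6
1 -11 -21 0 0 0 -0.5; 1 -9 -17 0 0 0 -0.4; 1 -6.5 -13 0 0 0 -0.3; 1 -4 -8 0 0 0 -0.1; 1 -1 -2.5 0 0 0 -0.1
```

arm_command(rows="1 0 0 -4 0 0 0; 1 0 0 -12 0 0 0; 1 0 0 -18 0 0 0; 1 0 0 -23 0 0 0; 1 0 0 -25.5 0 0 0")

```text
time_s: 3.95
position: [0.5531, 0.325, 0.1423]
tool_rot: [[-0.947, 0.321, -0.002], [0.321, 0.947, -0.0], [0.002, -0.001, -1.0]]
ft_force: [0.2, -1.1, -2.2]
grip_width: 0.0125
```

arm_command(rows="1 0 0 -25.5 0 0 0; 1 0 0 -23 0 0 0; 1 0 0 -18 0 0 0; 1 0 0 -12 0 0 0; 1 0 0 -4 0 0 0")

```text
time_s: 4.37
position: [0.554, 0.3253, 0.227]
tool_rot: [[-0.947, 0.321, 0.004], [0.321, 0.947, 0.002], [-0.003, 0.003, -1.0]]
ft_force: [0.5, 0.2, -3.0]
grip_width: 0.0127
```

Run:
```python
from h import *
b=snap("scene","s2");crop(b,"c3",300,500,130,280,3)
o=readout.observe();print(o["position"],o["tool_rot"],o["grip_width"],o["ft_force"])
```

```text
[0.55389734 0.32530547 0.22636241] [[-0.94715334  0.32076873  0.00282398]
 [ 0.32077302  0.94715532  0.00121406]
 [-0.00228531  0.00205576 -0.99999528]] 0.012182892796228787 [ 0.008478    0.27722151 -2.1973835 ]
```

View pics/c3.png

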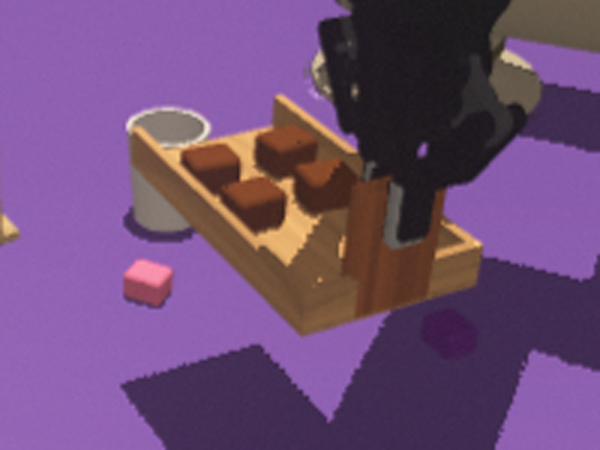

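The tray is held level and all four bites are on it (crop 180–350, 125–230). I'll carry it over to the tub.

arm_command(rows="1 -1.5 -2.5 0 0 0 -0.1; 1 -5 -7.5 0 0 0 -0.1; 1 -7.5 -12.5 0 0 0 -0.3; 1 -10 -16.5 0 0 0 -0.4; 1 -12.5 -20 0 0 0 -0.5")

```text
time_s: 4.83
position: [0.5695, 0.2568, 0.223]
tool_rot: [[-0.955, 0.296, -0.002], [0.296, 0.955, -0.0], [0.002, -0.001, -1.0]]
ft_force: [1.1, -0.3, -2.6]
grip_width: 0.0124
```

arm_command(rows="1 -13.5 -22.5 0 0 0 -0.6; 1 -14 -24.5 0 0 0 -0.6; 1 -14 -25 0 0 0 -0.5; 1 -14 -25 0 0 0 -0.6; 1 -12.5 -23 0 0 0 -0.6")

```text
time_s: 5.25
position: [0.6017, 0.1211, 0.2231]
tool_rot: [[-0.968, 0.249, -0.002], [0.249, 0.969, -0.0], [0.002, -0.001, -1.0]]
ft_force: [1.1, 1.1, -2.8]
grip_width: 0.0126
```

arm_command(rows="1 -11 -21 0 0 0 -0.5; 1 -9 -17 0 0 0 -0.4; 1 -6.5 -13 0 0 0 -0.3; 1 -4 -8 0 0 0 -0.1; 1 -1 -2.5 0 0 0 -0.1")

```text
time_s: 5.67
position: [0.6176, 0.0544, 0.2233]
tool_rot: [[-0.974, 0.227, -0.002], [0.227, 0.974, -0.0], [0.002, -0.0, -1.0]]
ft_force: [-0.1, -0.1, -2.8]
grip_width: 0.0125
```

Run:
```python
from h import *
a=snap("top","t3");b=snap("scene","s3")
f=lambda im,x0,y0:cv2.resize(im[y0:y0+160,x0:x0+160],None,fx=2.5,fy=2.5,interpolation=cv2.INTER_CUBIC)
cv2.imwrite("pics/c4.png",np.hstack([f(a,330,110),f(b,200,90)]))
o=readout.observe();p=o["position"];print(p,o["tool_rot"])
L=tubc+.028*ys
P1,Q1=pour(L+[0,0,.145],12); P2,Q2=pour(L+[0,0,.132],40)
plan([(1,P1,Q1,8),(1,P2,Q2,22)])
```

```text
[0.61741843 0.05595851 0.22373425] [[-9.74179039e-01  2.25773538e-01 -1.22830011e-03]
 [ 2.25773245e-01  9.74179810e-01  3.74303383e-04]
 [ 1.28109297e-03  8.73212072e-05 -9.99999176e-01]]
1 0 -0.5 -0.5 -0.5 0 0; 1 0 -1.5 -2 -1.3 0 0; 1 -0.5 -2.5 -2.5 -1.9 0 0; 1 0 -3 -3.5 -2.3 0 0; 1 -0.5 -2.5 -3 -2.3 0 0
1 0 -2 -3 -1.9 -0.1 -0.1; 1 0 -1 -2 -1.3 0 0; 1 0 -0.5 -1 -0.5 0 0; 1 0 -0.5 -0.5 -0.1 0 0; 1 0 -0.5 -1 -0.5 0 0
1 0 -1.5 -1.5 -0.7 0 0; 1 0 -1.5 -2.5 -0.9 0 0; 1 0 -2 -3.5 -1.2 0 0; 1 0 -2.5 -3.5 -1.4 0 0; 1 0 -2.5 -4.5 -1.6 0 0
1 0 -3 -4.5 -1.8 0 0; 1 0 -2.5 -5.5 -1.9 0 0; 1 0 -3 -5.5 -1.9 0 0; 1 0 -2.5 -5.5 -2 0 0; 1 0 -2 -6 -2 0 0
1 0 -2.5 -5.5 -1.9 0 0; 1 0 -1.5 -6 -1.9 0 0; 1 0 -1.5 -5 -1.8 0 0; 1 0 -1.5 -5 -1.6 0 0; 1 0 -1 -4.5 -1.4 0 0
1 0 -0.5 -3.5 -1.2 0 0; 1 0 -0.5 -3 -0.9 0 0.1; 1 0 -0.5 -2 -0.7 0 0; 1 0 0 -1.5 -0.5 0 0; 1 0 -0.5 -0.5 -0.1 0 0
```

View pics/c4.png

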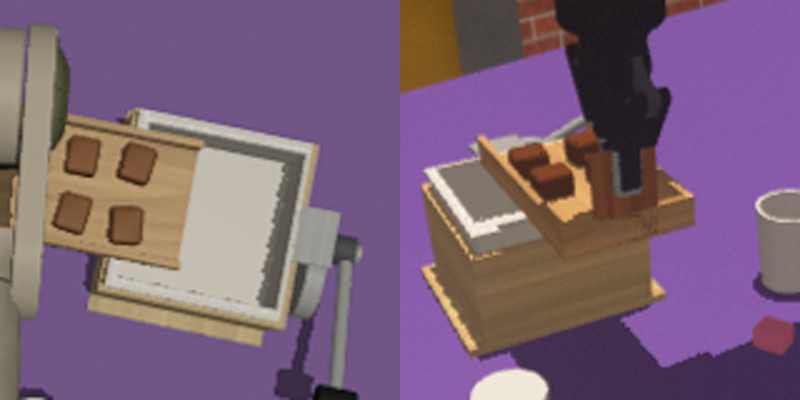

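The tray is level over the +y part of the tub. Its lip runs from top crop (203,145) to (180,268) and the tub mouth from (135,110) to (283,325), with all four bites still aboard. One check of the lip position, then I'll tip.

Run:
```python
from h import *
f=lambda u,v,z:onz("top",330+u/2.5,110+v/2.5,z)
for w in (.165,.19):
  a,b=f(203,145,w),f(180,268,w); l=(a+b)/2-tubc; xs=np.array([.974,-.225,0]); print(w,l@xs,l@ys,np.linalg.norm(a-b))
c=np.mean([f(135,110,.12),f(317,145,.12),f(283,325,.12),f(98,285,.12)],0)-tubc; print("tub c",c@xs,c@ys)
```

```text
0.165 -2.5246972861877244e-05 0.02359484487922254 0.10768911725040557
0.19 -0.0034933143095120947 0.026798617293745355 0.10523202388061025
tub c 0.0008362906156793199 0.002007706456324731
```

arm_command(rows="1 0 -0.5 -0.5 -0.5 0 0; 1 0 -1.5 -2 -1.3 0 0; 1 0 -2.5 -2.5 -1.9 0 0; 1 0 -3 -3.5 -2.3 0 0; 1 -0.5 -2.5 -3 -2.3 0 0")

```text
time_s: 6.18
position: [0.6155, 0.0464, 0.2358]
tool_rot: [[-0.975, 0.221, 0.034], [0.224, 0.964, 0.144], [-0.001, 0.147, -0.989]]
ft_force: [0.0, -0.2, -2.0]
grip_width: 0.0124
```

arm_command(rows="1 0 -2 -3 -1.9 0 0; 1 0 -1 -2 -1.3 0 0; 1 0 -0.5 -1 -0.5 0 0; 1 0 -0.5 -0.5 -0.1 0 0; 1 0 -0.5 -1 -0.5 0 0")

```text
time_s: 6.6
position: [0.6144, 0.0406, 0.2419]
tool_rot: [[-0.974, 0.219, 0.049], [0.225, 0.951, 0.213], [0.0, 0.218, -0.976]]
ft_force: [0.0, -1.0, -2.7]
grip_width: 0.0125
```

arm_command(rows="1 0 -1.5 -1.5 -0.7 0 0; 1 0 -1.5 -2.5 -0.9 0 0; 1 0 -2 -3.5 -1.2 0 0; 1 0 -2.5 -3.5 -1.4 0 0; 1 0 -2.5 -4.5 -1.6 0 0")

```text
time_s: 7.02
position: [0.6113, 0.0266, 0.2546]
tool_rot: [[-0.974, 0.213, 0.072], [0.225, 0.924, 0.31], [-0.0, 0.318, -0.948]]
ft_force: [-0.1, -0.1, -1.8]
grip_width: 0.0123
```

arm_command(rows="1 0 -3 -4.5 -1.8 0 0; 1 0 -2.5 -5.5 -1.9 0 0; 1 0 -3 -5.5 -1.9 0 0; 1 0 -2.5 -5.5 -2 0 0; 1 0 -2 -6 -2 0 0")

```text
time_s: 7.43
position: [0.6063, 0.0044, 0.2749]
tool_rot: [[-0.974, 0.199, 0.107], [0.226, 0.859, 0.46], [-0.001, 0.472, -0.882]]
ft_force: [-0.1, 0.1, -2.1]
grip_width: 0.0124
```

arm_command(rows="1 0 -2.5 -5.5 -1.9 0 0; 1 0 -1.5 -6 -1.9 0 0; 1 0 -1.5 -5 -1.8 0 0; 1 0 -1.5 -5 -1.6 0 0; 1 0 -1 -4.5 -1.4 0 0")

```text
time_s: 7.85
position: [0.6017, -0.0157, 0.293]
tool_rot: [[-0.974, 0.18, 0.136], [0.226, 0.781, 0.582], [-0.001, 0.598, -0.802]]
ft_force: [-0.3, -0.4, -1.7]
grip_width: 0.0127
```

arm_command(rows="1 0 -0.5 -3.5 -1.2 0 0; 1 0 -0.5 -3 -0.9 0 0; 1 0 -0.5 -2 -0.7 0 0; 1 0 0 -1.5 -0.5 0 0; 1 0 0 0 0 0 0")

```text
time_s: 8.27
position: [0.6001, -0.0221, 0.2994]
tool_rot: [[-0.974, 0.173, 0.145], [0.225, 0.747, 0.625], [0.0, 0.642, -0.767]]
ft_force: [0.1, -0.8, -1.6]
grip_width: 0.0127
```

Run:
```python
from h import *
a=snap("top","t4");b=snap("scene","s4")
f=lambda im,x0,y0:cv2.resize(im[y0:y0+160,x0:x0+160],None,fx=2.5,fy=2.5,interpolation=cv2.INTER_CUBIC)
cv2.imwrite("pics/c5.png",np.hstack([f(a,330,110),f(b,200,80)]))
```

```text
(no output)
```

View pics/c5.png

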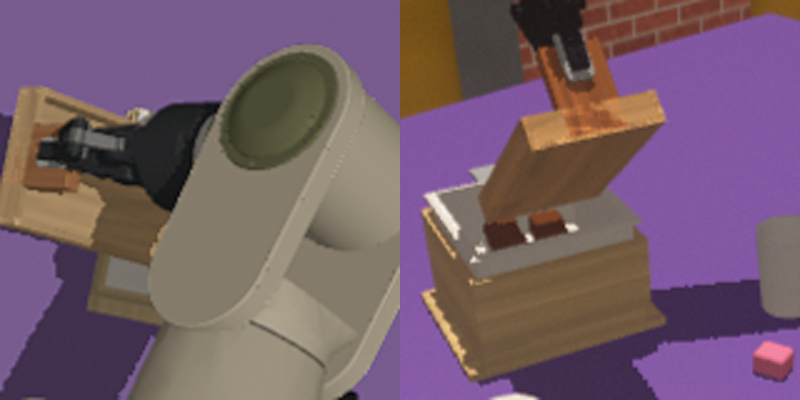

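Two bites are visible in the tub at scene crop (505,232) and (548,222), and the load on the wrist fell by about 1 N, so the tray looks empty. I'll level the tray, back it off and look into the tub.

Run:
```python
from h import *
L=tubc+.028*ys
P1,Q1=pour(L+[0,0,.175],0)
P2=np.array([.554,.325,.225])
plan([(1,P1,Q1,12),(1,P2,down(71.3),13)])
```

```text
1 0 0.5 2 0.7 0 0; 1 0 0.5 5 2 0 0; 1 0 2 8 3.1 0 0; 1 0 3 10.5 4.2 0 0; 1 0 4.5 12 4.8 0 0
1 -0.5 5.5 12.5 5.1 0 0; 1 0 6.5 12 5.2 0 0; 1 0 7.5 10.5 4.8 0 0; 1 0 7 8.5 4.2 0 0; 1 0 5.5 6 3.1 0 0
1 0 4 3.5 2 0 0; 1 0 1.5 1 0.7 0 0; 1 2 3.5 0 0 0 0.1; 1 5 10.5 0.5 0 0 0.2; 1 8.5 17 0.5 0 0 0.4
1 11.5 22 0.5 0 0 0.5; 1 14 26 0.5 0 0 0.6; 1 15 28.5 0.5 0 0 0.7; 1 16.5 29.5 1 0 0 0.7; 1 16 28 0.5 0 0 0.7
1 15 25.5 1 0 0 0.6; 1 12.5 21 0.5 0 0 0.5; 1 10 16 0.5 0 0 0.4; 1 6.5 10 0 0 0 0.2; 1 2 3.5 0 0 0 0.1
```

arm_command(rows="1 0 0.5 2 0.7 0 0; 1 0 0.5 5 2 0 0; 1 0 2 8 3.1 0 0; 1 0 3 10.5 4.2 0 0; 1 0 4.5 12 4.8 0 0")

```text
time_s: 8.78
position: [0.607, 0.0071, 0.2742]
tool_rot: [[-0.974, 0.205, 0.096], [0.226, 0.884, 0.409], [-0.001, 0.421, -0.907]]
ft_force: [0.2, -0.3, -2.4]
grip_width: 0.0126
```

arm_command(rows="1 0 5.5 12.5 5.1 0 0; 1 0 6.5 12 5.2 0 0; 1 0 7.5 10.5 4.8 0 0; 1 0 7 8.5 4.2 0 0; 1 0 5.5 6 3.1 0 0")

```text
time_s: 9.2
position: [0.617, 0.0529, 0.2352]
tool_rot: [[-0.975, 0.223, 0.011], [0.223, 0.974, 0.042], [-0.001, 0.044, -0.999]]
ft_force: [-0.5, 0.4, -2.2]
grip_width: 0.0126
```

arm_command(rows="1 0 4 3.5 2 0 0; 1 0 1.5 1 0.7 0 0; 1 2 3.5 0 0 0 0.1; 1 5 10.5 0.5 0 0 0.2; 1 8.5 17 0.5 0 0 0.4")

```text
time_s: 9.62
position: [0.6103, 0.0896, 0.2304]
tool_rot: [[-0.971, 0.24, 0.001], [0.24, 0.971, 0.001], [-0.001, 0.001, -1.0]]
ft_force: [-0.4, -0.2, -0.8]
grip_width: 0.0125
```

arm_command(rows="1 11.5 22 0.5 0 0 0.5; 1 14 26 0.5 0 0 0.6; 1 15 28.5 0.5 0 0 0.7; 1 16.5 29.5 1 0 0 0.7; 1 16 28 0.5 0 0 0.7")

```text
time_s: 10.03
position: [0.5735, 0.2401, 0.2276]
tool_rot: [[-0.956, 0.293, 0.001], [0.293, 0.956, 0.001], [-0.0, 0.001, -1.0]]
ft_force: [0.2, -0.8, -1.9]
grip_width: 0.0123
```

arm_command(rows="1 15 25.5 1 0 0 0.6; 1 12.5 21 0.5 0 0 0.5; 1 10 16 0.5 0 0 0.4; 1 6.5 10 0 0 0 0.2; 1 2 3.5 0 0 0 0.1")

```text
time_s: 10.45
position: [0.5527, 0.3264, 0.2254]
tool_rot: [[-0.948, 0.32, 0.0], [0.32, 0.948, 0.001], [0.0, 0.001, -1.0]]
ft_force: [0.1, 0.2, -1.9]
grip_width: 0.0125
```

Run:
```python
from h import *
a=snap("top","t5");b=snap("scene","s5")
f=lambda im,x0,x1,y0,y1,s:cv2.resize(im[y0:y1,x0:x1],None,fx=s,fy=s,interpolation=cv2.INTER_CUBIC)
cv2.imwrite("pics/c6.png",np.hstack([f(a,180,500,120,290,1.5),f(b,310,520,130,300,1.5)]))
o=readout.observe();print(o["position"],o["tool_rot"][2],o["ft_force"])
P=np.array([.554,.325,.061])
plan([(1,P,down(71.3),12)])
```

```text
[0.5533942  0.32488449 0.22534103] [-2.00284822e-04  2.64366955e-04 -9.99999945e-01] [-0.78488347 -0.07831306 -1.72780152]
1 0 0 3 0 0 0; 1 0 0 8 0 0 0; 1 0 0 13 0 0 0; 1 0 0 17 0 0 0; 1 0 0 20 0 0 0
1 -0.5 0 21 0 0 0; 1 0 0 21.5 0 0 0; 1 0 0 20 0 0 0; 1 0 0 17 0 0 0; 1 0 0 13 0 0 0
1 0 0.5 8 0 0 0; 1 0 0 3 0 0 0
```

View pics/c6.png

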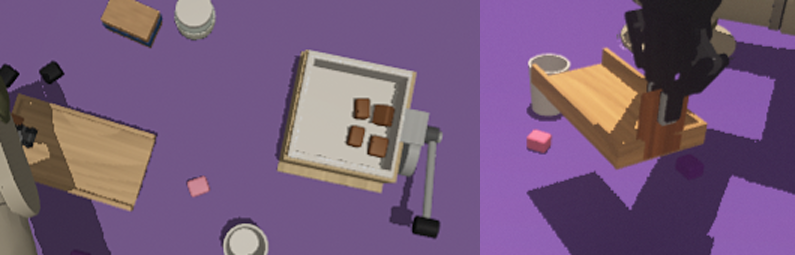

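All four bites are in the tub, at crop (360,108), (383,115), (356,135) and (378,146), and the tray is empty. I'll set it down.

arm_command(rows="1 0 0 3 0 0 0; 1 0 0 8 0 0 0; 1 0 0 13 0 0 0; 1 0 0 17 0 0 0; 1 0 0 20 0 0 0")

```text
time_s: 10.97
position: [0.554, 0.3239, 0.1636]
tool_rot: [[-0.947, 0.322, 0.001], [0.322, 0.947, 0.0], [-0.001, 0.001, -1.0]]
ft_force: [0.4, 0.5, -1.9]
grip_width: 0.0127
```

arm_command(rows="1 0 0 21 0 0 0; 1 0 0 21 0 0 0; 1 0 0 20 0 0 0; 1 0 0 17 0 0 0; 1 0 0 13 0 0 0")

```text
time_s: 11.38
position: [0.5531, 0.3235, 0.0698]
tool_rot: [[-0.947, 0.322, -0.002], [0.322, 0.947, -0.001], [0.002, -0.002, -1.0]]
ft_force: [0.8, -0.2, -2.5]
grip_width: 0.0124
```

arm_command(rows="1 0 0 6 0 0 0; 1 0 0 2 0 0 0; 1 0 0 0 0 0 0; 1 0 0 0 0 0 0")

```text
time_s: 11.72
position: [0.5539, 0.3247, 0.0649]
tool_rot: [[-0.947, 0.321, 0.001], [0.321, 0.947, 0.0], [-0.001, 0.001, -1.0]]
ft_force: [-0.4, 1.1, -1.4]
grip_width: 0.0122
```

arm_command(rows="1 0 0 2 0 0 0; 1 0 0 1 0 0 0; 1 0 0 1 0 0 0; 1 0 0 0 0 0 0; 1 0 0 0 0 0 0")

```text
time_s: 12.13
position: [0.5537, 0.325, 0.0614]
tool_rot: [[-0.947, 0.321, 0.002], [0.321, 0.947, 0.0], [-0.001, 0.001, -1.0]]
ft_force: [-2.1, -0.1, 4.8]
grip_width: 0.0125
```

arm_command(rows="0.4 0 0 0 0 0 0; 0.4 0 0 0 0 0 0; 0.4 0 0 0 0 0 0; 0.4 0 0 0 0 0 0; 0.4 0 0 0 0 0 0")

```text
time_s: 12.55
position: [0.5534, 0.3249, 0.0601]
tool_rot: [[-0.947, 0.321, -0.0], [0.321, 0.947, -0.0], [0.0, -0.0, -1.0]]
ft_force: [-0.7, 0.2, -1.3]
grip_width: 0.0513
```

arm_command(rows="0.4 0 0 -10 0 0 0; 0.4 0 0 -20 0 0 0; 0.4 0 0 -35 0 0 0; 0.4 0 0 -40 0 0 0; 0.4 0 0 -40 0 0 0")

```text
time_s: 12.97
position: [0.553, 0.3247, 0.2074]
tool_rot: [[-0.947, 0.321, -0.0], [0.321, 0.947, -0.0], [0.0, -0.0, -1.0]]
ft_force: [0.2, -1.1, -0.7]
grip_width: 0.0511
```

arm_command(rows="0.4 0 0 -25 0 0 0; 0.4 0 0 0 0 0 0")

```text
time_s: 13.13
position: [0.5548, 0.3255, 0.2377]
tool_rot: [[-0.947, 0.321, 0.011], [0.321, 0.947, 0.004], [-0.009, 0.008, -1.0]]
ft_force: [0.1, 0.6, 0.3]
grip_width: 0.0509
```

Run:
```python
from h import *
b=snap("scene","s6");crop(b,"c7",290,490,160,310,3)
o=readout.observe();print(o["position"],o["tool_rot"][:,1])
# knob approach: tool y along -ys (yaw -103)
k=np.array([.4025,-.2595,.119])
plan([(0.4,(.45,.03,.24),down(20),10),(0.4,k+[0,0,.12],down(-77),14),(0.4,k+[0,0,.12],down(-103),4)])
```

```text
[0.55412396 0.32516064 0.23416134] [0.32074742 0.94715471 0.00436413]
FAST 43.660622991432454 7.100704190430692
FAST 48.093658625644196 7.900632886041473
FAST 48.55151902875954 8.0
FAST 43.69496538504179 7.100704190430692
FAST 23.243278598338918 7.7
FAST 28.044607324760317 9.2
FAST 31.0201547384922 10.2
FAST 32.882366094914765 10.8
FAST 32.72995569810628 10.8
FAST 30.700162866017504 10.2
FAST 28.040149785619906 9.2
FAST 23.054283766797006 7.7
FAST 0.0 9.2
FAST 0.0 9.2
0.4 0 -7.5 0 0 0 1.3; 0.4 0 -22.5 -0.5 0 0 3.6; 0.4 -2.5 -34.5 -1 0.1 0 5.7; 0.4 -7.5 -43 -1 0 0.1 7.1; 0.4 -14 -46 -1 0.1 0 7.9
0.4 -20.5 -44 -1 0 0 8; 0.4 -24 -36.5 -1 0.1 0 7.1; 0.4 -22 -26.5 -0.5 0 0.1 5.7; 0.4 -16 -15.5 -0.5 0.1 0 3.6; 0.4 -5.5 -5 0 0 0 1.3
0.4 -3 -2 0 0 0 1.2; 0.4 -10 -5 0 0 0 3.6; 0.4 -15.5 -7 0 0 0 5.8; 0.4 -22 -7.5 0 0 0 7.7; 0.4 -27.5 -5.5 0 0 0 9.2
0.4 -31 -1 0.5 0 0 10.2; 0.4 -32.5 5 0 0 0 10.8; 0.4 -31 10.5 0 0 0 10.8; 0.4 -26.5 15.5 0 0 0 10.2; 0.4 -21.5 18 0 0 0 9.2
0.4 -15 17.5 0.5 0 0 7.7; 0.4 -9.5 15 0 0 0 5.8; 0.4 -5 9.5 0 0 0 3.6; 0.4 -1.5 3.5 0 0 0 1.2; 0.4 0 0 0 0 0 3.8
0.4 0 0 0 0 0 9.2; 0.4 0 0 0 0 0 9.2; 0.4 0 0 0 0 0 3.8
```

View pics/c7.png

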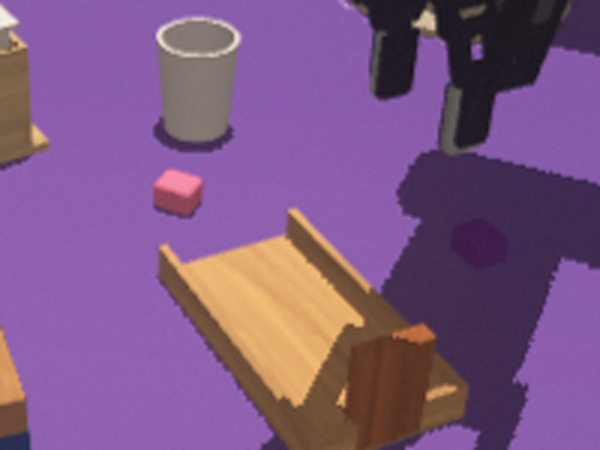

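The tray lies flat and released at scene crop (310,330), and the fingers are clear above it. Next is the knob, keeping the present yaw family (tool y at 77°), which needs little turning.

Run:
```python
from h import *
k=np.array([.4025,-.2595,.119])
plan([(0.4,k+[0,0,.10],down(77),24)])
```

```text
0.4 0 -2.5 0 0 0 0; 0.4 -0.5 -8 0 0 0 -0.1; 0.4 -1 -12.5 0.5 0 0 -0.1; 0.4 -1.5 -17.5 0.5 0 0 -0.2; 0.4 -1.5 -22 0.5 0 0 -0.2
0.4 -1.5 -26 0.5 0 0 -0.2; 0.4 -1.5 -29.5 0.5 0 0.1 -0.3; 0.4 -2 -32.5 0.5 0.1 0 -0.3; 0.4 -1.5 -35.5 1 0 0 -0.4; 0.4 -1.5 -37.5 1 0 0 -0.3
0.4 -1.5 -38.5 0.5 0 0 -0.4; 0.4 -1 -39.5 1 0 0.1 -0.4; 0.4 -1 -39.5 1 0 0 -0.3; 0.4 -0.5 -39 1 0 0 -0.4; 0.4 -0.5 -37 1 0.1 0 -0.3
0.4 -0.5 -35.5 0.5 0 0 -0.4; 0.4 0.5 -33 1 0 0.1 -0.3; 0.4 0 -29.5 0.5 0 0 -0.3; 0.4 0.5 -26 1 0 0 -0.2; 0.4 0 -22 0.5 0 0 -0.2
0.4 0.5 -17.5 0.5 0 0 -0.2; 0.4 0.5 -13 0 0 0 -0.1; 0.4 0 -7.5 0.5 0 0 -0.1; 0.4 0 -2.5 0 0 0 0
```

arm_command(rows="0.4 0 -2.5 0 0 0 0; 0.4 -0.5 -8 0 0 0 -0.1; 0.4 -1 -12.5 0 0 0 -0.1; 0.4 -1.5 -17.5 0 0 0 -0.2; 0.4 -1.5 -22 0 0 0 -0.2")

```text
time_s: 13.6
position: [0.5371, 0.2634, 0.2285]
tool_rot: [[-0.951, 0.31, -0.003], [0.31, 0.951, -0.001], [0.002, -0.002, -1.0]]
ft_force: [0.2, 0.5, -0.4]
grip_width: 0.0511
```

arm_command(rows="0.4 -1.5 -26 0 0 0 -0.2; 0.4 -1.5 -29.5 0 0 0 -0.3; 0.4 -2 -32.5 0 0 0 -0.3; 0.4 -1.5 -35.5 0 0 0 -0.4; 0.4 -1.5 -37.5 0 0 0 -0.3")

```text
time_s: 14.02
position: [0.4955, 0.1067, 0.2289]
tool_rot: [[-0.959, 0.285, -0.003], [0.285, 0.959, -0.0], [0.003, -0.001, -1.0]]
ft_force: [0.8, -0.8, -0.6]
grip_width: 0.0514
```

arm_command(rows="0.4 -1.5 -38.5 0 0 0 -0.4; 0.4 -1 -39.5 0 0 0 -0.4; 0.4 -1 -39.5 0 0 0 -0.3; 0.4 -0.5 -39 0 0 0 -0.4; 0.4 -0.5 -37 0 0 0 -0.3")

```text
time_s: 14.43
position: [0.4466, -0.0809, 0.2292]
tool_rot: [[-0.967, 0.256, -0.002], [0.256, 0.967, 0.001], [0.002, 0.0, -1.0]]
ft_force: [0.6, -0.4, 0.0]
grip_width: 0.0511
```

arm_command(rows="0.4 -0.5 -35.5 0 0 0 -0.4; 0.4 0.5 -33 0 0 0 -0.3; 0.4 0 -29.5 0 0 0 -0.3; 0.4 0.5 -26 0 0 0 -0.2; 0.4 0 -22 0 0 0 -0.2")

```text
time_s: 14.85
position: [0.4105, -0.2221, 0.229]
tool_rot: [[-0.972, 0.233, -0.002], [0.233, 0.972, 0.002], [0.002, 0.001, -1.0]]
ft_force: [0.9, 1.4, 0.1]
grip_width: 0.0514
```

arm_command(rows="0.4 0.5 -17.5 0 0 0 -0.2; 0.4 0.5 -13 0 0 0 -0.1; 0.4 0 -7.5 0 0 0 -0.1; 0.4 0 -2.5 0 0 0 0; 0.35 0 0 0 0 0 0")

```text
time_s: 15.27
position: [0.4014, -0.2597, 0.2296]
tool_rot: [[-0.974, 0.226, -0.001], [0.226, 0.974, 0.001], [0.001, 0.001, -1.0]]
ft_force: [1.6, -0.6, -0.5]
grip_width: 0.0551
```

Run:
```python
from h import *
a=snap("top","t7");b=snap("scene","s7")
f=lambda im,x0,x1,y0,y1,s:cv2.resize(im[y0:y1,x0:x1],None,fx=s,fy=s,interpolation=cv2.INTER_CUBIC)
cv2.imwrite("pics/c8.png",np.hstack([f(a,370,530,160,310,2.4),f(b,200,360,60,210,2.4)]))
o=readout.observe();p=o["position"];R=o["tool_rot"];print(p,R,o["q"])
k=np.array([.4025,-.2595,.119])
print("knob px",(proj("scene",k)-[200,60])*2.4+[384,0])
for s in(.0275,-.0275): print("tips",(proj("scene",p+R@[0,s,.015])-[200,60])*2.4+[384,0])
```

```text
[ 0.40178993 -0.25902979  0.2299403 ] [[-9.74422432e-01  2.24723675e-01 -4.41310480e-04]
 [ 2.24723363e-01  9.74422379e-01  6.61453542e-04]
 [ 5.78667079e-04  5.45362393e-04 -9.99999684e-01]] [-4.70417983e+01  1.55239510e+01  8.70978262e+01  7.50146276e-03
  7.74231899e+01 -1.24056812e+02]
knob px [581.18542419 172.97992447]
tips [586.4663694   98.30593698]
tips [566.3088839   85.17353725]
```

View pics/c8.png

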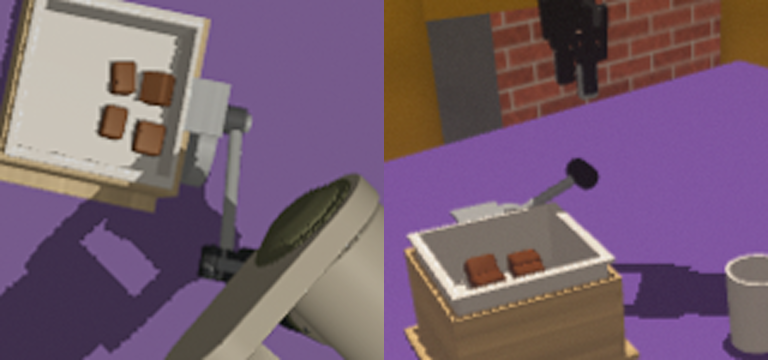

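The knob is at scene crop (582,173), 1 px from the predicted spot, with the fingers directly above it. All four bites are still visible in the tub. I'll go down and pinch.

arm_command(rows="0.35 0 0 25 0 0 0; 0.35 0 0 30 0 0 0; 0.35 0 0 30 0 0 0; 0.35 0 0 20 0 0 0; 0.35 0 0 8 0 0 0")

```text
time_s: 15.78
position: [0.4012, -0.258, 0.1148]
tool_rot: [[-0.975, 0.224, -0.003], [0.224, 0.975, 0.003], [0.004, 0.003, -1.0]]
ft_force: [-0.3, 0.7, 1.0]
grip_width: 0.0556
```

arm_command(rows="1 0 0 0 0 0 0; 1 0 0 0 0 0 0; 1 0 0 0 0 0 0; 1 0 0 0 0 0 0; 1 0 0 0 0 0 0", squeeze=30)

```text
time_s: 16.2
position: [0.4022, -0.2598, 0.1179]
tool_rot: [[-0.974, 0.225, 0.001], [0.225, 0.974, -0.001], [-0.001, -0.0, -1.0]]
ft_force: [0.7, 0.7, -1.6]
grip_width: 0.0334
```

Run:
```python
from h import *
o=readout.observe();p=o["position"];print(p,o["grip_width"],o["ft_force"],o["tool_rot"][:,1])
xs=np.array([.9744,-.2249,0]); z=np.array([0,0,1.]); hin=p+[0,0,.002]; hin=hin+.15*(np.sin(1.2)*xs-np.cos(1.2)*z); print("implied hinge",hin)
f=lambda a: p+.15*((np.sin(1.2)-np.sin(1.2-a))*xs+(np.cos(1.2-a)-np.cos(1.2))*z)
st=(p,down(77)); n=24
w=[(1,f(1.22*(1-np.cos(np.pi*i/n))/2),down(77),1) for i in range(1,n+1)]
plan(w,st); print(f(1.22))
```

```text
[ 0.40217444 -0.25980275  0.11793182] 0.033354283734255565 [ 0.73748702  0.66395361 -1.55106125] [ 2.25377146e-01  9.74271477e-01 -4.81097670e-04]
implied hinge [ 0.53840128 -0.29124509  0.06557815]
1 -0.5 0 -0.5 0 0 0; 1 -0.5 0 -2.5 0 0 0; 1 -1.5 0 -3.5 0 0 0; 1 -2.5 0 -4.5 0 0 0; 1 -3 0 -6 0 0 0
1 -4 0 -7 0 0 0; 1 -5 0 -7.5 0 0 0; 1 -6 0 -8 0 0 0; 1 -7 0 -8 0 0 0; 1 -8 0 -8 0 0 0
1 -8.5 0 -8 0 0 0; 1 -10 0 -7 0 0 0; 1 -10 0 -6 0 0 0; 1 -10.5 0 -5.5 0 0 0; 1 -10.5 0 -4 0 0 0
1 -10 0 -3.5 0 0 0; 1 -10 0 -2.5 0 0 0; 1 -8.5 0 -2 0 0 0; 1 -8 0 -1 0 0 0; 1 -6.5 0 -0.5 0 0 0
1 -5.5 0 0 0 0 0; 1 -3.5 0 0 0 0 0; 1 -2.5 0 0 0 0 0; 1 -1 0 0 0 0 0
[ 0.54132428 -0.29191974  0.21354815]
```

arm_command(rows="1 -0.5 0 -0.5 0 0 0; 1 -0.5 0 -2.5 0 0 0; 1 -1.5 0 -3.5 0 0 0; 1 -2.5 0 -4.5 0 0 0; 1 -3 0 -6 0 0 0")

```text
time_s: 16.62
position: [0.4095, -0.2615, 0.1344]
tool_rot: [[-0.974, 0.225, -0.001], [0.225, 0.974, 0.0], [0.001, 0.0, -1.0]]
ft_force: [0.2, -1.6, -6.0]
grip_width: 0.0337
```

arm_command(rows="1 -4 0 -7 0 0 0; 1 -5 0 -7.5 0 0 0; 1 -6 0 -8 0 0 0; 1 -7 0 -8 0 0 0; 1 -8 0 -8 0 0 0")

```text
time_s: 17.03
position: [0.4389, -0.2686, 0.1735]
tool_rot: [[-0.974, 0.225, -0.001], [0.225, 0.974, -0.001], [0.001, -0.001, -1.0]]
ft_force: [-0.1, -3.6, -8.3]
grip_width: 0.0335
```

Forces are small and the lever is following. I'll finish the swing.

arm_command(rows="1 -8.5 0 -8 0 0 0; 1 -10 0 -7 0 0 0; 1 -10 0 -6 0 0 0; 1 -10.5 0 -5.5 0 0 0; 1 -10.5 0 -4 0 0 0")

```text
time_s: 17.45
position: [0.4869, -0.2801, 0.2044]
tool_rot: [[-0.974, 0.225, -0.002], [0.225, 0.974, -0.002], [0.001, -0.002, -1.0]]
ft_force: [-4.6, -4.5, -2.3]
grip_width: 0.034
```

arm_command(rows="1 -10 0 -3.5 0 0 0; 1 -10 0 -2.5 0 0 0; 1 -8.5 0 -2 0 0 0; 1 -8 0 -1 0 0 0; 1 -6.5 0 -0.5 0 0 0")

```text
time_s: 17.87
position: [0.5288, -0.2902, 0.2139]
tool_rot: [[-0.974, 0.226, -0.002], [0.226, 0.974, -0.002], [0.001, -0.003, -1.0]]
ft_force: [-5.6, -5.9, -0.6]
grip_width: 0.0336
```

arm_command(rows="1 -5.5 0 0 0 0 0; 1 -3.5 0 0 0 0 0; 1 -2.5 0 0 0 0 0; 1 -1 0 0 0 0 0; 1 0 0 0 0 0 0")

```text
time_s: 18.28
position: [0.5408, -0.2931, 0.2142]
tool_rot: [[-0.974, 0.226, -0.001], [0.226, 0.974, -0.003], [-0.0, -0.003, -1.0]]
ft_force: [-4.7, -4.6, 0.9]
grip_width: 0.0336
```

Run:
```python
from h import *
a=snap("top","t8");b=snap("scene","s8")
f=lambda im,x0,x1,y0,y1,s:cv2.resize(im[y0:y1,x0:x1],None,fx=s,fy=s,interpolation=cv2.INTER_CUBIC)
cv2.imwrite("pics/c9.png",np.hstack([f(a,180,500,120,290,1.25),f(b,190,350,70,155,2.5)]))
o=readout.observe();p=o["position"];print(p,o["grip_width"],o["ft_force"],o["tool_rot"][:,2])
print("implied angle",1.2+np.arctan2((p-[.5384,-.2912,0])@[.9744,-.2249,0],p[2]+.002-.0656))
```

```text
[ 0.5407285  -0.29307994  0.21418359] 0.033354006931949315 [-5.09841164 -4.08967448  1.92995235] [-5.92283524e-04 -3.03747850e-03 -9.99995211e-01]
implied angle 1.2178731661338809
```

View pics/c9.png

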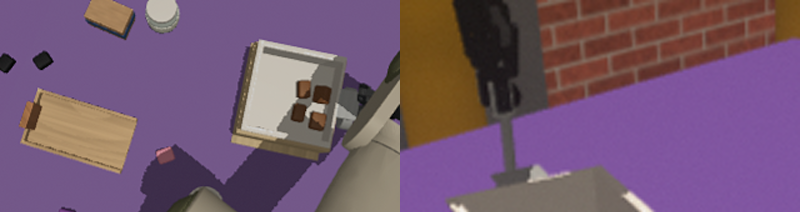

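The lever is upright in the grip at scene crop (507,140), the tub is raised with four bites in it, and the tray is flat and untouched. I'll let it settle briefly, then hand in.

arm_command(rows="1 0 0 0 0 0 0; 1 0 0 0 0 0 0; 1 0 0 0 0 0 0")

```text
time_s: 18.63
position: [0.5407, -0.2931, 0.2142]
tool_rot: [[-0.974, 0.226, -0.001], [0.226, 0.974, -0.003], [-0.0, -0.003, -1.0]]
ft_force: [-4.7, -5.0, 0.7]
grip_width: 0.0333
```

Run:
```python
from rig import env,readout
o=readout.observe();print(o["position"],o["qvel"].round(2),o["grip_width"])
print(env.close_job())
```

```text
[ 0.54069937 -0.29306625  0.21419299] [-0.07 -0.16 -0.   -0.02  0.03  0.01] 0.033293692306135256
the job is handed in; nothing more can be done
None
```

The job is done and handed in at about 18.6 s on the robot's clock; no verdict was reported. I tipped all four bites into the lowered tub, set the empty tray flat back where it had stood and let go of it. I then pinched the knob and swung the lever upright, and handed in while still holding it.

- **Lever:** the last check put it at about 1.22 rad, worked out from the tool pose since the joint angle itself is not readable. The grip was 33 mm wide on the 34 mm knob, the force on the tool was about 7 N, and the arm was still.
- **Tub and tray:** the last pictures showed four bites in the raised tub and the tray flat and clear of the fingers.
- **Bystanders:** the carton and jar stood in place in the last top view. The arm partly hid the cup there; it was last seen clearly just before the fingers closed on the knob, unmoved.
- **Disagreement:** the tub's rim measured 163 mm across in the top picture, against the 150 mm its walls imply. I used only its centre, and the lever's hinge and knob positions agreed with that. No check failed.

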